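# Run a fossil board out under the microscope and hold it there

### The job

Throw the black-knobbed gate lever from its red notch into the green-marked notch so that the yellow gate lifts, and leave it there. Then slide the fossil board, which has a blue grip at its tail, straight out over the front edge of the ledge until its red leading end is level with the red pointer of the microscope, and keep it flat on the ledge: it is nose-heavy and would tip, so finish while still holding it. Do not bump the microscope or disturb the dish, jar and slide box.

Things in the scene. Friction and masses are not known exactly. Their poses are not given: they have to be found in the camera images.
- ledge: Fixed plywood riser with grey top, 110 (x) x 300 (y) x 100 mm high. Origin: centre of its underside, on the table. Its own -y is outward: the board goes out over the front edge at y = -150 mm; x runs across. Place and yaw vary (within 0.2 rad). A post at its +x side carries the gate lever.
- ledge_edge (a point): Middle of the ledge's front top edge: ledge frame (0, -150, 100) mm.
- lever (a joint): Gate lever, rad, 0 to 1.5, turning about the ledge's y axis. At 0 (red notch, start 0 to 0.08) the yellow gate bar lies level across the board's way and the knob arm leans 0.5 rad from vertical to ledge -x. Growing: arm swings to +x, gate lifts. At 1.15 the arm is in the green notch, midway between two green teeth, short of the end stop. Stays where left (1.4 N at the knob moves it), no snap.
- lever_knob (a point): Centre of the black ball knob, 24 mm across, on a 10 mm rod. At joint value q it is at lever_pivot + 90 mm * (sin(q-0.5), 0, cos(q-0.5)) in the ledge's axes. The toothed quadrant rim, 58 mm radius about the pivot, lies on the ledge's +y side of the arm.
- lever_pivot (a point): Axis of the lever: ledge frame (75, -145, 118) mm. The gate bar reaches 72 mm from it, is 10 mm thick and 20 mm high.
- board: Loose wooden board 90 (x) x 340 (y) x 12 mm on the ledge, 0.4 to 0.65 kg, balance point about 125 mm behind its red leading end (its -y end). Origin: centre of underside. A fixed fossil slab, 56 x 56 mm, 24 mm high, is centred 45 mm behind the leading end. Starts up to 6 mm off the ledge's middle line, turned up to 0.05 rad to it, leading end 20 to 55 mm inside the front edge.
- board_end (a point): Middle of the top of the board's leading end: board frame (0, -170, 12) mm.
- board_grip (a point): Blue upright grip block fixed on the board near its tail, 24 mm thick (board x), 44 mm long (board y), 40 mm high above the board's top. This point: board frame (0, 140, 34) mm, 22 mm above the board's top.
- microscope: Fixed white microscope, axes parallel to the ledge's. Origin: on the table, on the ledge's middle line, below the line the board's leading end must reach, 180 to 220 mm beyond the front edge. Base 200 x 270 x 30 mm (y -160 to +110). Lens 68 mm across at (0, 45) mm, underside 225 mm above the table, 80 mm wide head above it. Column at y = -105 mm; top 440 mm.
- mark (a point): Tip of the red pointer on a thin post beside the board's way: microscope frame (62, 0, 106) mm, at the board's height. The board's leading end must come level with it along the ledge's y.
- dish: Glass dish, 90 mm across, 16 mm high, on the table beyond the ledge; leave alone. Origin: underside centre.
- jar: Amber jar with green cap, 50 mm across, 70 mm high; leave alone. Origin: underside centre.
- slidebox: Clear slide box with green lid, 52 x 82 x 28 mm; leave alone. Origin: underside centre.

How it is judged (in metres and radians):
On the way, in this order (a step that is already met when the one before it is completed fails the run):
1. the lever is set in the green notch and let go, the board still behind the gate (value of joint lever between 1.02 and 1.28 rad and y of board_end in the frame of ledge_edge above 0 m and contact force between the fingers and ledge below 0.5 N), for 0.3 s.
2. the board's leading end has come level with the pointer (y of board_end in the frame of microscope between -0.008 and 0.008 m and angle between board's own z axis and vertical below 0.05 rad), for 0.2 s.
At the end, for the whole second after the job is handed in: Fingers still hold the board (over 1 N), resting on the ledge, still and flat within 0.035 rad; its leading end within 8 mm of the pointer line, 14 mm of the middle line and 0.08 rad of straight, not touching the microscope; the lever at 1.15 within 0.13 rad (value of joint lever between 1.02 and 1.28 rad and y of board_end in the frame of microscope between -0.008 and 0.008 m and x of board_end in the frame of microscope between -0.014 and 0.014 m and angle between the y axis of board and the y axis of ledge, either way round below 0.08 rad and angle between board's own z axis and vertical below 0.035 rad and z of board in the frame of ledge between 0.095 and 0.106 m and contact force between board and ledge above 0.5 N and contact force between the fingers and board above 1 N and contact force between board and microscope below 0.1 N and linear speed of board below 0.02 m/s); the arm keeps its last pose, push and grip.
It fails at once if the board tips or is lifted (angle between board's own z axis and vertical above 0.15 rad or z of board in the frame of ledge above 0.125 m).
It fails at once if the microscope is bumped (contact force between any of the arm, the fingers, board and microscope above 4 N).
It fails at once if the dish, jar or slide box is disturbed (distance of any of dish, jar, slidebox from where it was at the start of the episode above 0.02 m).
It also fails if it takes over 50 s, if anything falls off the work surface, if the arm or the gripper's body presses on something with over 40 N, if the wrist force passes 120 N, or if a joint passes its speed limit or range.

### The arm

A 6-joint arm with a two-finger parallel gripper is mounted at the origin on the work surface. World frame = base frame: x ahead of the robot, y to its left, z up, the work surface at z = 0. Lengths are in mm, angles in rad, forces in N, time in s.
With the tool pointing down it reaches from about 325 to 1000 mm from the base axis. Payload 5.1 kg.
Tool frame: the origin (TCP) lies midway between the tips of the shut fingers; the grasp point (between the pads) lies 19 mm behind it (tcp_to_grasp is the distance from the TCP to the grasp point, in mm); z points along the fingers, y is the line along which they close (so a half turn about z gives the same grasp; the last joint's range is limited). The gripper opens to 85 mm and grips with 20 to 120 N. Pads are 22 mm wide; open, the fingers measure 114 mm over their backs; the gripper's body (76 mm by 85 mm) begins 54 mm behind the grasp point. The pads swing forward as they close: fully open they stand 13 mm farther back than shut.
Start: joints at [-1.297, 0.124, 1.65, -0, 1.367, -0.083], TCP at [226.998, -609.062, 231.322] pointing down, gripper open.
Joint ranges: [-2.61, 2.61], [-1.02, 2.33], [0.03, 2.71], [-1.35, 4.49], [0.32, 2.68], [-2.91, 2.91]. Speed limits (rad/s): [2.57, 2.57, 3.14, 3.14, 3.14, 3.14].

### API

Orientations are given as [roll, pitch, yaw] about the fixed x, y, z axes, in that order (R = Rz(yaw) Ry(pitch) Rx(roll)).
In Python, from rig import * gives the robot as it stands.
- The arm moves only by the tool drive_tool, never from a script. Its argument "steps" is a list of rows, each a list of 6 numbers: the shift along the tool's x, y, z in mm, then the turn, a rotation vector about the tool's x, y, z in degrees. A call has 1 to 12 rows; each row is the pose to reach, as a shift and turn from the pose commanded when the call began, along the tool's axes at that moment; what a row does not reach only later rows make up. A row lasts 1/8 s, in which the tool goes at most 62.5 mm and 10.7 degrees, less where a joint would pass 70% of its speed; a pose out of reach is approached as far as the arm can. A call with a gripper value outside its range is refused whole. "grip" is the opening, from 0 (shut) to 1 (fully open), set as the call begins (left out, the last holds). The fingers move at their own pace and stop on an object; "newtons" is the grip in N (left out, the last holds). Time passes only in rows, so rows that repeat a pose let the fingers close. It gives the time, the measured TCP pose, the force, the opening and the grip force at its end, in the units of the state.
- get_state(): the state, without advancing time (a new reading comes with each control period).
- grab_frame(name): name is "side" or "top" or "wrist"; returns a dict with "pixels" (420x560x3 uint8, blue, green, red), "fx", "fy", "cx", "cy" (pixels), "k1" (the pictures are not rectified: a ray, as slopes to the right and down, at radius r is drawn at 1 + k1 r^2 times it, then the intrinsics apply), "extrinsics" (4x4, takes a point from camera to world coordinates). Camera axes: x right, y down, z forward; pixel columns grow to the right and rows downward; lengths in mm; the calibration is good to about 2 mm. A picture is of the moment at which its call begins. There is no depth.
- hand_in(): hands the job in; it is judged then, once.
The state is a dict: "clock": time; "qpos": joint angles; "dq": joint speeds; "tau": joint torques, N m; "position": TCP position; "tcp_rot": TCP orientation; "ft_force": force on the tool from outside, world axes, zero at the start; "ft_torque": the same for the moment, N m; "grip_width": finger opening in mm; "grip_force": force on a finger pad.
Only numpy, scipy, OpenCV 4.12 (cv2) and the standard library are available. Lean on these libraries where they do the work, as an engineer would, in place of code of your own. Each camera call takes 0.05 s, during which the arm holds its last target. There are 200 camera calls.

## Working session

There is one attempt and no reset: what is moved stays moved. The work goes in short steps, Python scripts to look and compute and a tool call to move; the robot and the scene stay as the last step left them, time stands still between calls to the robot, and variables do not carry over. Pictures are saved under pics/ and viewed, at most 12 in all, crops included, and the job is handed in when it is done.

Besides the shell and the picture viewer there is one more tool, called after "Call:" in YAML: its name, and indented under it one key for each argument. drive_tool: Moves the arm, as the interface text tells. Its arguments: {"type":"object","properties":{"steps":{"type":"array"},"grip":{"type":"number"},"newtons":{"type":"number"}},"required":["steps"]}

```bash
mkdir -p pics
cat > h.py <<'E'
from rig import *
import numpy as np, cv2
def save(n,f): cv2.imwrite(f'pics/{n}.png',f['pixels'])
E
python3 - <<'E'
from h import *
import pickle
s=get_state(); print({k:np.round(v,3).tolist() for k,v in s.items()})
d={}
for n in ('side','top','wrist'):
    f=grab_frame(n); d[n]=f; save(n+'0',f); print(n,f['fx'],f['cx'],f['cy'],f['k1'],np.round(f['extrinsics'],3).tolist())
pickle.dump(d,open('f0.pkl','wb'))
E
```

```text
{'clock': 0.0, 'qpos': [-1.297, 0.125, 1.652, 0.0, 1.368, -0.083], 'dq': [0.001, 0.001, 0.0, -0.001, -0.002, -0.002], 'tau': [0.0, -42.361, -36.545, -0.0, 0.007, -0.0], 'position': [226.849, -608.48, 230.03], 'tcp_rot': [-3.139, -0.0, 0.357], 'ft_force': [1.073, 0.236, 0.6], 'ft_torque': [0.011, 0.023, 0.0], 'grip_force': 0.0, 'grip_width': 85.254}
side 464.62980037176635 269.4070510957304 203.50939625800422 -0.11760691286111036 [[0.999, -0.025, 0.035, 584.455], [-0.043, -0.691, 0.721, -792.206], [0.006, -0.722, -0.692, 907.367], [0.0, 0.0, 0.0, 1.0]]
top 488.61819283161725 285.43536969868745 206.93365141258386 -0.10820692984907423 [[-0.014, -0.987, 0.163, 425.099], [-1.0, 0.014, 0.002, 58.1], [-0.005, -0.163, -0.987, 1192.013], [0.0, 0.0, 0.0, 1.0]]
wrist 299.1705680943722 281.2387282573161 207.68936787756667 -0.06063897662398619 [[0.349, -0.886, -0.306, 306.128], [-0.937, -0.33, -0.113, -578.221], [-0.001, 0.326, -0.945, 372.915], [0.0, 0.0, 0.0, 1.0]]
```

View pics/top0.png

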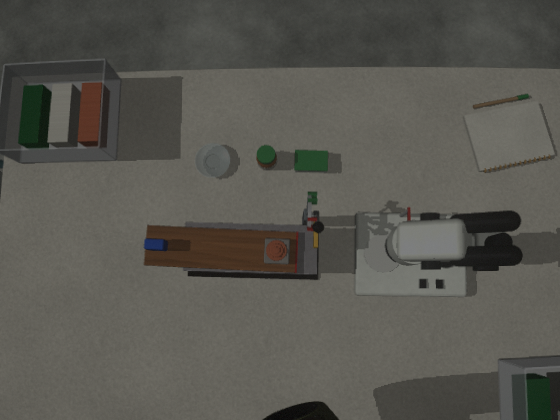

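View pics/side0.png

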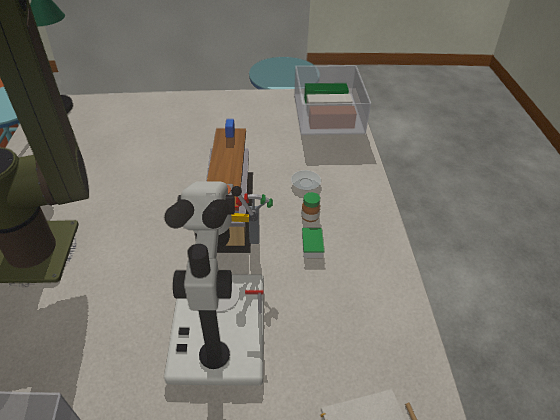

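The top view shows the ledge and board running left to right: blue grip at (155,244), fossil at (277,251), knob at (318,227), yellow gate at (316,240), red pointer at (409,214). The side view shows the same layout, with the microscope head in front of the ledge. World -y is outward, so the ledge yaw is small.

```bash
cat >> h.py <<'E'
def ray(f,u,v):
    K=np.array([[f['fx'],0,f['cx']],[0,f['fy'],f['cy']],[0,0,1]])
    p=cv2.undistortPoints(np.array([[[u,v]]],float),K,np.array([f['k1'],0,0,0,0]))[0,0]
    E=np.array(f['extrinsics']); return E[:3,3],E[:3,:3]@np.array([p[0],p[1],1])
def onz(f,u,v,z):
    o,d=ray(f,u,v); return o+d*(z-o[2])/d[2]
def proj(f,P):
    E=np.array(f['extrinsics']); c=(np.asarray(P)-E[:3,3])@E[:3,:3]; a=c[0]/c[2],c[1]/c[2]; r=1+f['k1']*(a[0]**2+a[1]**2)
    return np.array([f['fx']*a[0]*r+f['cx'],f['fy']*a[1]*r+f['cy']])
def tri(f,a,g,b):
    o,d=ray(f,*a);p,e=ray(g,*b); A=np.c_[d,-e]; t=np.linalg.lstsq(A,p-o,rcond=None)[0]
    x,y=o+t[0]*d,p+t[1]*e; return (x+y)/2,np.linalg.norm(x-y)
def blobs(f,lo,hi,mn=8):
    m=cv2.inRange(cv2.cvtColor(f['pixels'],cv2.COLOR_BGR2HSV),lo,hi)
    n,_,s,c=cv2.connectedComponentsWithStats(m)
    return [(np.round(c[i],1).tolist(),s[i].tolist()) for i in range(1,n) if s[i][4]>=mn]
E
python3 - <<'E'
from h import *
import pickle
d=pickle.load(open('f0.pkl','rb'))
t,s=d['top'],d['side']
for n,lo,hi in (('blue',(105,120,40),(130,255,255)),('yellow',(20,150,80),(32,255,255)),('red',(0,180,60),(6,255,255))):
  for f in (t,s): print(n,blobs(f,lo,hi))
a=cv2.resize(t['pixels'][190:310,130:350],None,fx=3.6,fy=3.6,interpolation=cv2.INTER_CUBIC)
cv2.imwrite('pics/c1.png',cv2.convertScaleAbs(a,alpha=1.8))
E
```

```text
blue [([154.2, 244.2], [144, 239, 21, 12, 207])]
blue [([229.3, 127.5], [225, 119, 9, 18, 135]), ([12.0, 122.5], [8, 121, 9, 4, 10]), ([3.1, 125.1], [0, 124, 7, 3, 11])]
yellow [([315.5, 239.2], [314, 232, 4, 15, 58])]
yellow [([239.8, 217.2], [231, 213, 18, 9, 141])]
red []
red [([245.6, 197.6], [244, 194, 4, 9, 17]), ([237.5, 201.9], [235, 197, 6, 11, 30]), ([253.3, 291.3], [245, 291, 18, 2, 27])]
```

View pics/c1.png

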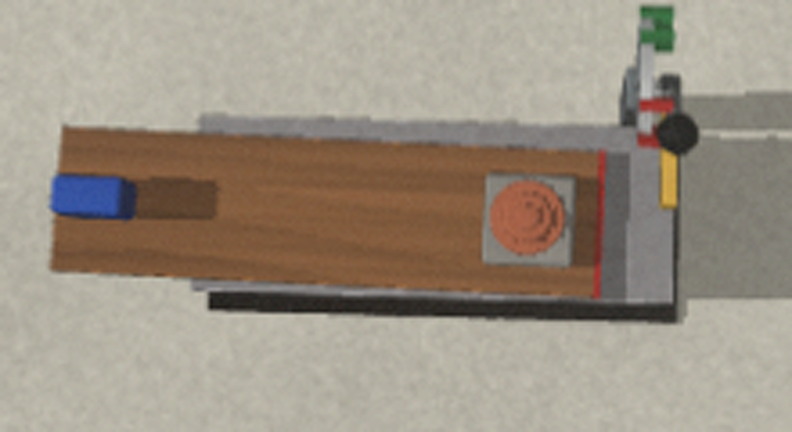

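The crop shows ledge top corners at about (200,115), (193,290) and (672,303), the board's red edge from (605,150) to (598,297), its tail corners at (63,126) and (52,270), and the knob at (677,133).

Run:
```python
from h import *
import pickle
d=pickle.load(open('f0.pkl','rb'))
t,s=d['top'],d['side']
c=lambda u,v:((u+.5)/3.6+130-.5,(v+.5)/3.6+190-.5)
P=lambda u,v,z:np.round(onz(t,*c(u,v),z),1)
for n,u,v,z in (('Lr+',200,115,100),('Lr-',193,290,100),('Lf-',672,303,100),('Bt+',63,126,112),('Bt-',52,270,112),('Bf+',605,150,112),('Bf-',598,297,112),('fos1',485,174,136),('fos2',575,175,136),('fos3',572,266,136),('fos4',482,263,136),('griptop',87,195,152),('knob',677,133,197)): print(n,P(u,v,z))
print('blue',tri(t,(154.2,244.2),s,(229.3,127.5)))
print('yel',tri(t,(315.5,239.2),s,(239.8,217.2)))
a=cv2.resize(t['pixels'][200:310,345:530],None,fx=4,fy=4,interpolation=cv2.INTER_CUBIC)
b=cv2.resize(s['pixels'][180:390,155:290],None,fx=2.8,fy=2.8,interpolation=cv2.INTER_CUBIC)
b=cv2.copyMakeBorder(b,0,0,0,0,0)
H=600; im=np.zeros((H,740+0,3),np.uint8); im[:440,:740]=a; cv2.imwrite('pics/c2.png',cv2.convertScaleAbs(im[:440],alpha=1.6))
cv2.imwrite('pics/c3.png',cv2.convertScaleAbs(b,alpha=1.3)); print(b.shape)
```

```text
Lr+ [575.3 288.3 100. ]
Lr- [465.7 290.9 100. ]
Lf- [454.2  -5.8 100. ]
Bt+ [567.8 372.3 112. ]
Bt- [478.2 376.7 112. ]
Bf+ [548.3  34.1 112. ]
Bf- [458.2  39.9 112. ]
fos1 [532.1 107.2 136. ]
fos2 [530.7  53.  136. ]
fos3 [476.1  55.6 136. ]
fos4 [478.6 109.4 136. ]
griptop [520.8 344.8 152. ]
knob [547.8  -5.2 197. ]
blue (array([521.24674585, 351.00749   , 125.53051187]), np.float64(2.1555706188702946))
yel (array([541.29157371,  -4.10112367, 105.96122719]), np.float64(21.229798624119073))
(588, 378, 3)
```

View pics/c2.png

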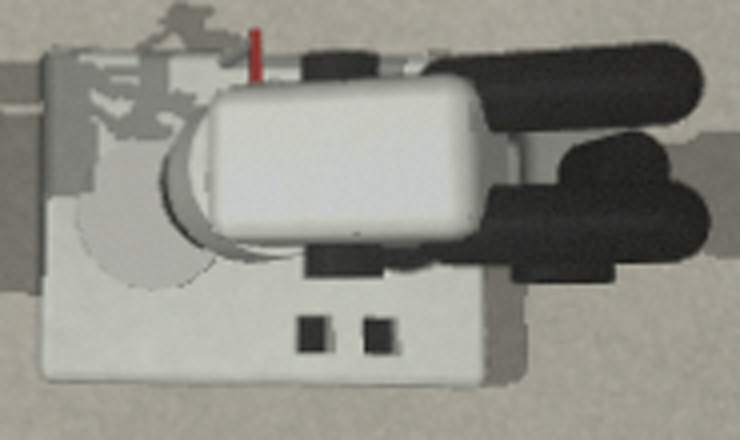

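View pics/c3.png

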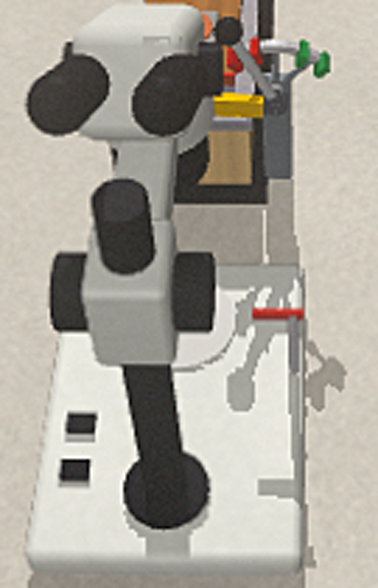

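The microscope crops show the pointer at crop column 256 in the top view (full-frame u=409) and its tip at about (245,291.4) in the side view. The base corners are at crop (42,383), (45,52) and (487,383).

Run:
```python
from h import *
import pickle
d=pickle.load(open('f0.pkl','rb'))
t,s=d['top'],d['side']
c=lambda u,v:((u+.5)/4+345-.5,(v+.5)/4+200-.5)
for n,u,v,z in (('base+y-x',42,383,30),('base+y+x',45,52,30),('base-y-x',487,383,30),('ptr',256,30,106),('ptr2',256,80,106)): print(n,np.round(onz(t,*c(u,v),z),1))
print('side tip',onz(s,244.8,291.3,106),onz(s,263,291.8,106))
yaw=-0.039;R=np.array([[np.cos(yaw),-np.sin(yaw)],[np.sin(yaw),np.cos(yaw)]])
E=np.array([509,-9.])
piv=E+R@[75,5]
print('piv',piv)
for q in (0,.08,1.15): print(q,np.r_[piv,118]+np.r_[R@[90*np.sin(q-.5),0],90*np.cos(q-.5)])
# knob by both views: dark blob near
print(proj(t,[547,-5,197]),proj(s,[547,-5,197]))
print('edge pts in side', proj(s,[454.2,-5.8,100]))
```

```text
base+y-x [ 403.9 -100.2   30. ]
base+y+x [ 600.8 -108.8   30. ]
base-y-x [ 397.5 -367.    30. ]
ptr [ 600.1 -218.5  106. ]
ptr2 [ 571.5 -216.9  106. ]
side tip [ 562.59731185 -219.69639964  106.        ] [ 600.56316095 -222.35844272  106.        ]
piv [584.1379203   -6.92806059]
0 [541.02243195  -5.2457035  196.98243057]
0.08 [547.46738515  -5.49718419 200.17800463]
1.15 [638.56328008  -9.05172643 189.64754187]
[317.5995633  226.95028571] [236.20616703 190.21717703]
edge pts in side [199.59463688 221.13437982]
```

Call:
drive_tool:
  steps:
    - [0, 0, -50, 0, 0, 0]
    - [-30, -50, -70, 0, 0, 0]
    - [-30, -110, -70, 0, 0, 0]
    - [0, -160, -70, 0, 0, 0]
    - [25, -220, -70, 0, 0, 0]
    - [50, -280, -70, 0, 0, 0]
  grip: 0

```text
clock: 0.9
position: [175.7, -332.3, 300.9]
tcp_rot: [-3.141, -0.0, 0.356]
ft_force: [0.6, 1.2, 1.0]
grip_width: -0.2
grip_force: 0.0
```

Call:
drive_tool:
  steps:
    - [47, -37, 0, 0, 0, -9]
    - [94, -73, 0, 0, 0, -18]
    - [141, -110, 0, 0, 0, -28]
    - [196, -125, 0, 0, 0, -38]
    - [250, -140, 0, 0, 0, -48]
    - [305, -155, 0, 0, 0, -58]
    - [360, -170, 0, 0, 0, -67.2]
    - [414, -184, 0, 0, 0, -67.2]
    - [414, -184, 50, 0, 0, -67.2]
    - [414, -184, 50, 0, 0, -67.2]

```text
clock: 2.15
position: [496.9, -16.4, 246.2]
tcp_rot: [-3.131, -0.001, 1.531]
ft_force: [-1.0, 0.6, -0.7]
grip_width: -0.1
grip_force: 0.0
```

Run:
```python
from h import *
import pickle
s=get_state(); print(s['position'],s['tcp_rot'])
w=grab_frame('wrist');t=grab_frame('top'); pickle.dump((w,t),open('f1.pkl','wb'))
P=[547,-5,197]; print(proj(w,P))
cv2.imwrite('pics/w1.png',cv2.convertScaleAbs(w['pixels'],alpha=1.5))
```

```text
[496.92362938 -16.38198524 246.18384761] [-3.13121368e+00 -9.19782552e-04  1.53074040e+00]
[353.72577153 215.6585942 ]
```

View pics/w1.png

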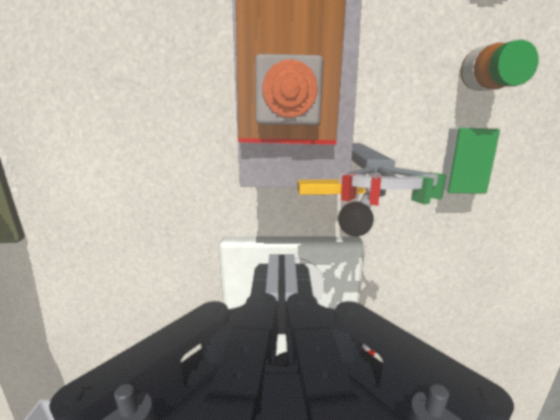

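The wrist view shows the knob at (356,219), close to the predicted (354,216). The green teeth at (430,188) are to its right. I'll lower and push the knob along tool +y.

Call:
drive_tool:
  steps:
    - [0, 0, 58, 0, 0, 0]
    - [0, 12, 58, 0, 0, 0]
    - [0, 24, 58, 0, 0, 0]
    - [0, 36, 58, 0, 0, 0]
    - [0, 48, 58, 0, 0, 0]
    - [0, 60, 58, 0, 0, 0]
    - [0, 72, 58, 0, 0, 0]
    - [0, 82, 58, 0, 0, 0]
    - [0, 90, 58, 0, 0, 0]
    - [0, 96, 58, 0, 0, 0]
    - [0, 100, 58, 0, 0, 0]
    - [0, 100, 58, 0, 0, 0]

```text
clock: 3.75
position: [601.0, -21.8, 195.1]
tcp_rot: [3.139, 0.0, 1.529]
ft_force: [-1.3, -2.3, 1.7]
grip_width: -0.2
grip_force: 1.2
```

Run:
```python
from h import *
import pickle
w=grab_frame('wrist'); pickle.dump(w,open('f2.pkl','wb'))
for q in (.8,1,1.15,1.3):
  yaw=-0.039;P=np.array([584.1+90*np.sin(q-.5),-7-3.5*np.sin(q-.5),118+90*np.cos(q-.5)]); print(q,proj(w,P).round(1))
cv2.imwrite('pics/w2.png',cv2.convertScaleAbs(w['pixels'],alpha=1.5))
```

```text
0.8 [298.8 254.6]
1 [329.6 248.1]
1.15 [348.1 241.9]
1.3 [362.2 235. ]
```

View pics/w2.png

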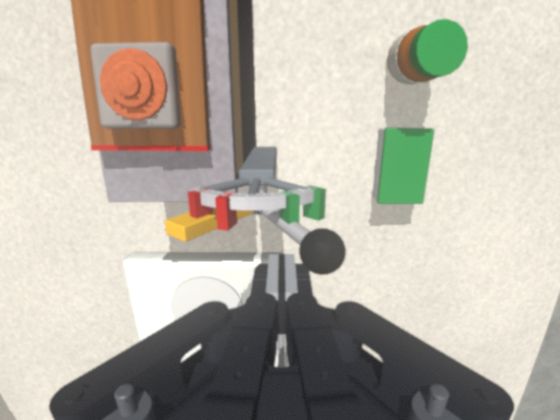

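The knob is at (322,251), which gives q≈0.95. The green teeth are at (292,207) and (316,203). It needs about 15 mm more, with the tool slightly lower.

Call:
drive_tool:
  steps:
    - [3, -1, 7, 0, 0, 0]
    - [5, 5, 8, 0, 0, 0]
    - [5, 11, 8, 0, 0, 0]
    - [5, 15, 8, 0, 0, 0]
    - [5, 15, 8, 0, 0, 0]
    - [5, 4, 4, 0, 0, 0]
    - [5, -15, -20, 0, 0, 0]
    - [5, -40, -50, 0, 0, 0]
    - [5, -40, -50, 0, 0, 0]

```text
clock: 4.92
position: [560.2, -14.8, 247.4]
tcp_rot: [3.134, 0.001, 1.53]
ft_force: [0.1, -0.6, 0.1]
grip_width: -0.3
grip_force: 0.0
```

Run:
```python
from h import *
import pickle
w=grab_frame('wrist'); t=grab_frame('top'); print(get_state()['position'])
for q in (.9,1,1.1,1.15,1.2,1.3):
  P=np.array([584.1+90*np.sin(q-.5),-7-3.5*np.sin(q-.5),118+90*np.cos(q-.5)]); print(q,proj(w,P).round(1),proj(t,P).round(1))
cv2.imwrite('pics/w3.png',np.hstack([cv2.convertScaleAbs(cv2.resize(w['pixels'][80:330,200:450],(400,400)),alpha=1.6),cv2.convertScaleAbs(cv2.resize(t['pixels'][180:260,280:360],(400,400)),alpha=1.6)]))
for n,f in (('w',w),('t',t)):
  print(n,[b for b in blobs(f,(0,0,0),(179,255,40),20)if b[1][4]<3000])
```

```text
[559.71263895 -14.71361806 243.81640968]
0.9 [365.5 222.6] [318.5 192. ]
1 [375.4 220.4] [318.4 188.6]
1.1 [384.  217.9] [318.3 185.4]
1.15 [387.8 216.6] [318.3 184. ]
1.2 [391.2 215.2] [318.2 182.6]
1.3 [396.9 212.3] [318.1 180.2]
w [([471.3, 404.6], [443, 380, 67, 40, 1182]), ([479.4, 385.4], [475, 384, 11, 5, 27])]
t [([42.5, 120.9], [21, 86, 30, 62, 576]), ([299.3, 223.3], [288, 157, 24, 137, 233]), ([332.5, 211.8], [306, 161, 66, 100, 1414]), ([377.2, 168.7], [375, 165, 5, 12, 25]), ([374.6, 232.8], [373, 198, 5, 71, 80]), ([490.1, 221.4], [451, 211, 70, 23, 1103]), ([429.3, 216.1], [421, 213, 18, 7, 113]), ([484.8, 255.1], [422, 233, 100, 38, 1766]), ([351.4, 317.3], [299, 253, 75, 167, 2016]), ([236.4, 274.6], [188, 271, 100, 8, 446]), ([422.5, 283.5], [420, 280, 6, 8, 48]), ([438.5, 283.5], [436, 280, 6, 8, 48]), ([534.2, 376.3], [527, 374, 19, 5, 73]), ([553.9, 405.9], [550, 389, 8, 31, 141])]
```

View pics/w3.png

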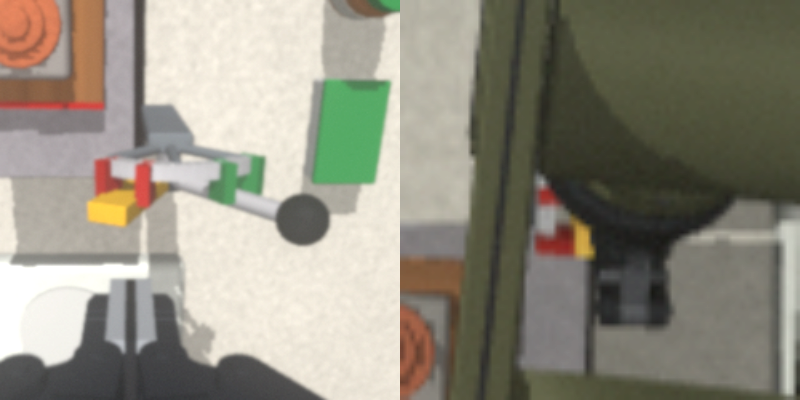

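The knob is at about (389,217) in the full wrist frame, which gives q≈1.16, with the gate lifted. Next I'll go above the grip block.

Call:
drive_tool:
  steps:
    - [45, -7, 0, 0, 0, 0.2]
    - [95, -14, 0, 0, 0, 0.4]
    - [150, -22, 0, 0, 0, 0.6]
    - [205, -30, 0, 0, 0, 0.8]
    - [260, -38, 0, 0, 0, 1]
    - [310, -46, 0, 0, 0, 1]
    - [345, -51, 0, 0, 0, 1]
    - [358, -53, 20, 0, 0, 1]
    - [358, -53, 45, 0, 0, 1]
    - [358, -53, 45, 0, 0, 1]
    - [358, -53, 45, 0, 0, 1]
  grip: 1
  newtons: 80

```text
clock: 6.4
position: [521.7, 344.4, 197.8]
tcp_rot: [-3.141, 0.001, 1.511]
ft_force: [-0.3, 0.6, 0.9]
grip_width: 85.4
grip_force: 0.0
```

Run:
```python
from h import *
import pickle
w=grab_frame('wrist'); s=get_state();print(s['position'],s['tcp_rot'],s['grip_width'])
for b in blobs(w,(105,100,30),(130,255,255),50): print(b)
for z in (152,112):
  for dx in(-12,12):
    for dy in(-22,22): print(z,dx,dy,proj(w,[521.2+dx+.058*dy,345.5+dy-.058*dx,z]).round(1))
print(proj(w,s['position']))
cv2.imwrite('pics/w4.png',cv2.convertScaleAbs(w['pixels'],alpha=1.5))
```

```text
[522.04870343 344.7230275  198.79043735] [ 3.14085710e+00 -3.63793858e-04  1.51124758e+00] 85.73496375106669
([280.7, 225.3], [265, 191, 33, 69, 2167])
152 -12 -22 [263.3 262.1]
152 -12 22 [261.8 203.5]
152 12 -22 [297.  262.1]
152 12 22 [298.  203.4]
112 -12 -22 [266.  238.4]
112 -12 22 [264.9 187.6]
112 12 -22 [294.6 238.3]
112 12 22 [295.4 187.5]
[281.35376169 270.45231602]
```

View pics/w4.png

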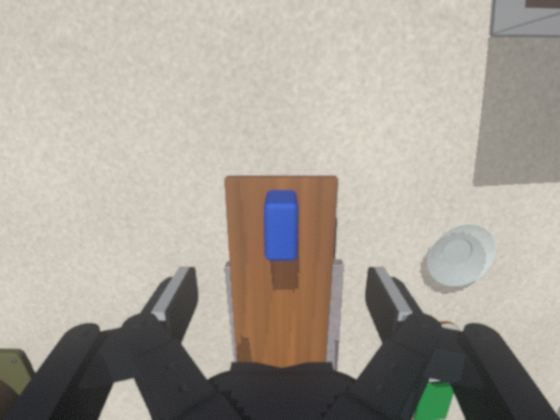

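The blue block at (281,225) is centred between the fingers, as predicted. I'll descend and grip.

Call:
drive_tool:
  steps:
    - [0, -1, 30, 0, 0, 0]
    - [1, -1, 60, 0, 0, 0]
    - [1, -1, 78, 0, 0, 0]
    - [1, -1, 80, 0, 0, 0]
    - [1, -1, 80, 0, 0, 0]

```text
clock: 7.08
position: [521.3, 346.5, 119.7]
tcp_rot: [3.14, -0.001, 1.512]
ft_force: [-0.2, -0.3, -0.2]
grip_width: 85.2
grip_force: 0.0
```

Call:
drive_tool:
  steps:
    - [0, 0, 0, 0, 0, 0]
    - [0, 0, 0, 0, 0, 0]
    - [0, 0, 0, 0, 0, 0]
    - [0, 0, 0, 0, 0, 0]
    - [0, 0, 0, 0, 0, 0]
    - [0, 0, 0, 0, 0, 0]
  grip: 0

```text
clock: 7.82
position: [520.8, 346.5, 118.9]
tcp_rot: [3.141, -0.001, 1.512]
ft_force: [-0.7, -0.4, 4.0]
grip_width: 23.5
grip_force: 79.6
```

Run:
```python
from h import *
s=get_state();print({k:np.round(s[k],3).tolist() for k in ('position','tcp_rot','ft_force','ft_torque','grip_width','grip_force')})
w=grab_frame('wrist');print(blobs(w,(105,100,30),(130,255,255),50))
```

```text
{'position': [520.801, 346.451, 118.943], 'tcp_rot': [3.141, -0.001, 1.512], 'ft_force': [-0.673, -0.389, 4.044], 'ft_torque': [0.007, 0.063, 0.011], 'grip_width': 23.534, 'grip_force': 79.579}
[([281.3, 290.4], [254, 234, 55, 112, 5620])]
```

Call:
drive_tool:
  steps:
    - [-8, 0, 0, 0, 0, -0.1]
    - [-22, 0.5, 0, 0, 0, -0.2]
    - [-38, 1, 0, 0, 0, -0.3]
    - [-54, 1.5, 0, 0, 0, -0.4]
    - [-70, 2, 0, 0, 0, -0.5]
    - [-86, 2.5, 0, 0, 0, -0.6]
    - [-102, 3, 0, 0, 0, -0.7]
    - [-116, 3.5, 0, 0, 0, -0.8]
    - [-126, 3.5, 0, 0, 0, -0.8]
    - [-130, 3.5, 0, 0, 0, -0.8]
    - [-130, 3.5, 0, 0, 0, -0.8]

```text
clock: 9.25
position: [516.6, 215.9, 118.9]
tcp_rot: [3.141, 0.0, 1.526]
ft_force: [0.2, 1.7, 4.9]
grip_width: 23.3
grip_force: 80.0
```

Run:
```python
from h import *
s=get_state();print({k:np.round(s[k],3).tolist() for k in ('position','tcp_rot','ft_force','ft_torque','grip_width','grip_force')})
```

```text
{'position': [516.641, 215.939, 118.884], 'tcp_rot': [3.141, 0.0, 1.526], 'ft_force': [0.201, 1.722, 4.915], 'ft_torque': [0.313, 0.059, -0.072], 'grip_width': 23.252, 'grip_force': 79.958}
```

Call:
drive_tool:
  steps:
    - [-8, 0, 0, 0, 0, 0]
    - [-22, 0.4, 0, 0, 0, -0.1]
    - [-38, 0.6, 0, 0, 0, -0.1]
    - [-54, 0.9, 0, 0, 0, -0.2]
    - [-70, 1.2, 0, 0, 0, -0.2]
    - [-86, 1.5, 0, 0, 0, -0.3]
    - [-98, 1.7, 0, 0, 0, -0.3]
    - [-106, 1.8, 0, 0, 0, -0.3]
    - [-110, 1.8, 0, 0, 0, -0.3]
    - [-110, 1.8, 0, 0, 0, -0.3]

```text
clock: 10.5
position: [513.6, 106.5, 118.9]
tcp_rot: [3.141, -0.001, 1.531]
ft_force: [0.8, 3.7, 5.2]
grip_width: 23.0
grip_force: 79.9
```

Run:
```python
from h import *
import pickle
s=get_state();print({k:np.round(s[k],3).tolist() for k in ('position','tcp_rot','ft_force','ft_torque','grip_width','grip_force')})
d={n:grab_frame(n) for n in('top','side')}; pickle.dump(d,open('f3.pkl','wb'))
t,s=d['top'],d['side']
a=cv2.resize(t['pixels'][195:285,300:430],(800,554),interpolation=cv2.INTER_CUBIC)
b=cv2.resize(s['pixels'][190:310,180:280],(500,600),interpolation=cv2.INTER_CUBIC)
im=np.zeros((600,800,3),np.uint8); im[:277,:400]=cv2.resize(a,(400,277)); im[:480,400:]=cv2.resize(b,(400,480))
im=im[:480]
cv2.imwrite('pics/m1.png',cv2.convertScaleAbs(im,alpha=1.6))
```

```text
{'position': [513.615, 106.493, 118.913], 'tcp_rot': [3.141, -0.001, 1.531], 'ft_force': [0.803, 3.713, 5.229], 'ft_torque': [0.624, 0.031, -0.071], 'grip_width': 23.026, 'grip_force': 79.856}
```

View pics/m1.png

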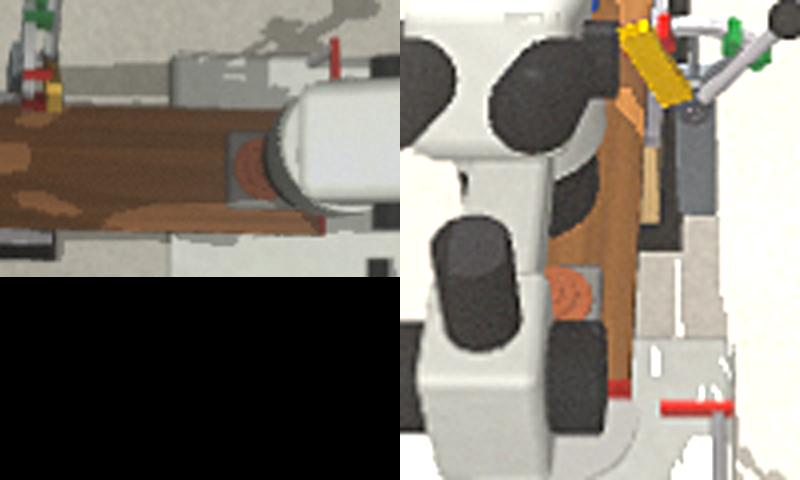

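The top view shows the board's -x leading corner at about (405.3,271.4). The side view shows its +x top corner at about (237.8,285) and the pointer tip at about (245.3,291.5). The lever is in the green notch with the gate up.

Run:
```python
from h import *
import pickle
d=pickle.load(open('f3.pkl','rb'));t,s=d['top'],d['side']
L=lambda p:np.array([[.9992,-.039],[.039,.9992]])@(p[:2]-[509,-9])
for n,p in (('corner- top',onz(t,405.3,271.4,112)),('ptr top',onz(t,408.9,210,106)),('corner+ side',onz(s,237.8,285,112)),('corner+bottom side',onz(s,237.6,289.5,100)),('tip side',onz(s,245.1,291.5,106))): print(n,p.round(1),'ledge',L(p).round(1))
# subpixel: red profile columns
hs=cv2.cvtColor(s['pixels'],cv2.COLOR_BGR2HSV)
print('side col 235', [(r,s['pixels'][r,235].tolist()) for r in range(282,293)])
print('side ptr col 252',[(r,s['pixels'][r,252].tolist()) for r in range(287,296)])
print('top ptr row 208',[(c,t['pixels'][208,c].tolist()) for c in range(404,414)])
print('top end row 269',[(c,t['pixels'][269,c].tolist()) for c in range(400,410)])
```

```text
corner- top [ 455.4 -202.1  112. ] ledge [ -46.  -195.1]
ptr top [ 593.5 -218.8  106. ] ledge [  92.6 -206.3]
corner+ side [ 548.2 -207.4  112. ] ledge [  46.9 -196.7]
corner+bottom side [ 547.3 -210.2  100. ] ledge [  46.1 -199.6]
tip side [ 563.2 -220.2  106. ] ledge [  62.4 -208.9]
side col 235 [(282, [43, 67, 95]), (283, [42, 68, 94]), (284, [42, 60, 100]), (285, [32, 37, 115]), (286, [31, 34, 112]), (287, [27, 31, 101]), (288, [27, 30, 105]), (289, [70, 72, 112]), (290, [114, 119, 127]), (291, [124, 128, 128]), (292, [121, 125, 126])]
side ptr col 252 [(287, [127, 133, 133]), (288, [128, 134, 130]), (289, [121, 126, 137]), (290, [68, 76, 160]), (291, [31, 40, 162]), (292, [33, 40, 124]), (293, [40, 45, 105]), (294, [100, 106, 124]), (295, [134, 139, 135])]
top ptr row 208 [(404, [85, 92, 93]), (405, [100, 108, 111]), (406, [103, 111, 113]), (407, [49, 53, 81]), (408, [35, 38, 93]), (409, [34, 38, 95]), (410, [79, 85, 104]), (411, [100, 108, 110]), (412, [101, 108, 110]), (413, [100, 108, 110])]
top end row 269 [(400, [42, 57, 79]), (401, [41, 57, 79]), (402, [36, 47, 61]), (403, [35, 44, 58]), (404, [31, 33, 69]), (405, [45, 49, 75]), (406, [86, 90, 90]), (407, [86, 91, 91]), (408, [86, 92, 91]), (409, [88, 93, 92])]
```

The top view says 10.4 mm is left and the side view about 11 mm. The board is laterally centred to within 1 mm, so I'll move 10.7 mm.

Call:
drive_tool:
  steps:
    - [-4, 0, 0, 0, 0, 0]
    - [-8, 0, 0, 0, 0, 0]
    - [-10.7, 0, 0, 0, 0, 0]
    - [-10.7, 0, 0, 0, 0, 0]
    - [-10.7, 0, 0, 0, 0, 0]
    - [-10.7, 0, 0, 0, 0, 0]
    - [-10.7, 0, 0, 0, 0, 0]
    - [-10.7, 0, 0, 0, 0, 0]

```text
clock: 11.6
position: [513.2, 96.3, 119.0]
tcp_rot: [3.141, -0.001, 1.531]
ft_force: [0.4, 5.3, 6.9]
grip_width: 23.0
grip_force: 80.0
```

Run:
```python
from h import *
st=get_state();print({k:np.round(st[k],3).tolist() for k in ('position','tcp_rot','ft_force','ft_torque','grip_width','grip_force')})
t,s=grab_frame('top'),grab_frame('side')
L=lambda p:np.array([[.9992,-.039],[.039,.9992]])@(p[:2]-[509,-9])
print('side col 235', [(r,s['pixels'][r,235].tolist()) for r in range(285,300)])
print('top end row 269',[(c,t['pixels'][269,c].tolist()) for c in range(404,415)])
print('ptr',L(onz(t,408.4,208,106)),L(onz(s,252,291.8,106)))
for c in (409,410,411,412): print('end top',c,L(onz(t,c,269,112)))
for r in (293,294,295): print('end bottom side',r,L(onz(s,235,r,100)))
im=np.zeros((480,800,3),np.uint8); im[:277,:400]=cv2.resize(t['pixels'][195:285,300:430],(400,277)); im[:,400:]=cv2.resize(s['pixels'][190:310,180:280],(400,480))
cv2.imwrite('pics/m2.png',cv2.convertScaleAbs(im,alpha=1.6))
```

```text
{'position': [513.225, 96.264, 119.018], 'tcp_rot': [3.141, -0.001, 1.531], 'ft_force': [0.413, 5.313, 6.933], 'ft_torque': [0.832, 0.035, -0.025], 'grip_width': 23.019, 'grip_force': 79.999}
side col 235 [(285, [45, 69, 96]), (286, [45, 67, 96]), (287, [46, 71, 94]), (288, [42, 63, 102]), (289, [28, 34, 117]), (290, [37, 47, 111]), (291, [35, 48, 91]), (292, [34, 44, 95]), (293, [55, 63, 104]), (294, [104, 108, 126]), (295, [127, 132, 131]), (296, [123, 126, 128]), (297, [121, 124, 128]), (298, [120, 125, 128]), (299, [121, 126, 127])]
top end row 269 [(404, [43, 59, 79]), (405, [43, 57, 79]), (406, [44, 59, 78]), (407, [36, 45, 59]), (408, [32, 36, 63]), (409, [41, 44, 73]), (410, [75, 79, 88]), (411, [92, 97, 96]), (412, [92, 98, 97]), (413, [92, 97, 96]), (414, [91, 97, 96])]
ptr [  97.15043101 -205.23387198] [  76.84613185 -209.66200321]
end top 409 [ -40.5527399  -203.37300075]
end top 410 [ -40.51295634 -205.61257118]
end top 411 [ -40.47329444 -207.85289115]
end top 412 [ -40.43375429 -210.09396792]
end bottom side 293 [  41.00455474 -208.58697677]
end bottom side 294 [  41.12396584 -211.12936842]
end bottom side 295 [  41.24287989 -213.66293699]
```

View pics/m2.png

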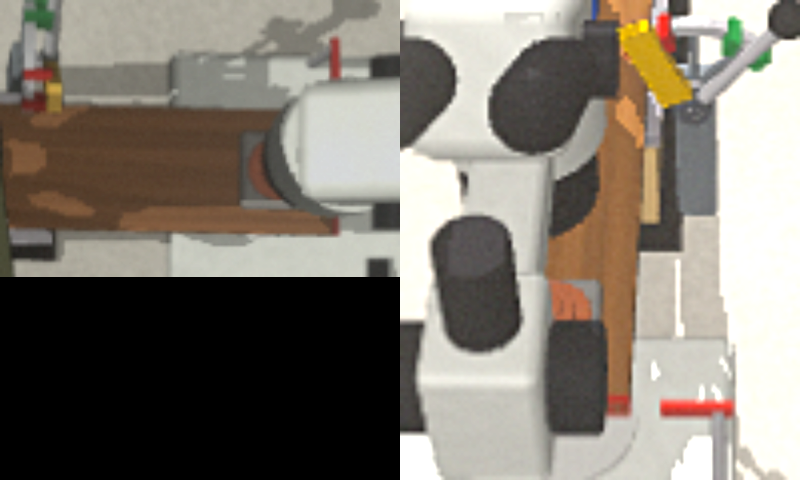

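In both views the board's red end is level with the pointer to about 1 mm. It is held with 80 N, and the lever is still in the green notch.

```bash
python3 -c "
from rig import *
print(hand_in())"
```

```text
the job is handed in; nothing more can be done
None
```

I threw the lever to the green notch (about 1.16 rad measured) and slid the board out until its red end was level with the pointer, to about 1 mm in both views. I handed the job in with the board still gripped; the hand-in gave no pass or fail result.

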